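# Eject a stuck tube adapter from a rotor bucket

## Task

Take the red-handled push rod from its holder, feel for the off-centre hole in the white guide ring on the upturned rotor bucket, and with the rod push the stuck orange adapter down and out of the bucket into the catch tray below. Do it gently: never press the rod on the guide ring, bucket, adapter or stand with more than 30 N, do not touch the adapter with the gripper, and leave the other things on the bench where they are. Finally stand the rod back upright, all the way down in its holder, and let go.

Things in the scene. Friction and masses are not known exactly. Their poses are not given: they have to be found in the camera images.
- push_rod: the push rod: red round plastic handle, 24 mm diameter and 58 mm long, over a plain steel rod of 12 mm diameter with a flat end; overall 138 mm, 0.13 kg. Origin at the centre of the rod's lower end, z along the rod towards the handle: steel from z = 0 to 80 mm (the handle's underside is a shoulder at 80 mm), handle from 80 to 138 mm. It stands upright in the holder at the start
- rod_tip (a point): centre of the lower end face of the push rod
- holder: the rod's holder: fixed grey block, 70 x 70 x 50 mm high, with one round upright hole in the middle of its top, 17 mm diameter, 45 mm deep (hole floor 5 mm above the table). Origin at the centre of its underside, z up
- stand: the ejecting stand: fixed bench bridge. A black catch tray at table level (floor 4 mm above the table, inside 94 mm along x by 96 mm along y), between two grey legs at y = +-52 mm, under an aluminium bridge plate (64 mm along x, 112 mm along y) whose top is 55 mm above the table and which has a 37 mm through-hole above the tray. Origin at the centre of its underside, z up
- bucket: the rotor bucket, fixed upside down over the hole of the bridge plate: clear cylinder of 52 mm diameter, 55 mm high, blue at both ends. Origin at the centre of its mouth (its lower face, 55 mm above the table), z up. From below: a bore of 32 mm diameter and 45 mm depth, then a 10 mm thick end wall with a 28 mm through-hole on the axis. A white guide ring lies on the end wall
- bucket_top (a point): point on the bucket's axis level with the top of the guide ring, 118 mm above the table. The fixed white plastic ring is 8 mm thick, 41 mm outside, with a 16 mm hole without chamfer for the rod. It sits off centre: its hole's centre is 5 mm from this point in a direction that differs every time and is not measured: find it by feel or by eye. Below, all the rod passes is wider
- bucket_mouth (a point): centre of the bucket's mouth, 55 mm above the table. Four spring plungers in the bore, 10 to 18 mm above the mouth, grip the adapter: sliding it down takes about 5 to 15 N, until its upper end has passed below the plungers and it falls into the tray. Rod end 2 mm above the mouth is deep enough
- adapter: the stuck tube adapter: orange plastic cylinder, 30 mm diameter, 30 mm high, closed upper end, 0.03 kg. Origin at the centre of its lower face, z up. At the start it is in the bucket's bore, its lower face 2 to 8 mm above the bucket's mouth
- adapter_center (a point): middle of the orange adapter
- spare_adapter: bystander: blue plastic adapter, 30 mm diameter, 30 mm high, standing near the ejecting stand; leave alone
- hex_key: bystander: dark L-shaped hex key, 100 mm, lying near the rod holder; leave alone
- flask: bystander: flat pink culture flask with orange cap, 105 x 55 x 30 mm; leave alone
- dish: bystander: round clear culture dish, 94 mm diameter, 15 mm high; leave alone
- medium: bystander: amber bottle with blue cap, 60 mm diameter, 150 mm high; leave alone
- spare_bucket: bystander: empty blue rotor bucket standing mouth up, 48 mm diameter, 55 mm high; leave alone
- pipette: bystander: white hand pipette lying down, 230 mm long; leave alone
Things that resemble listed ones, but are neither listed nor needed, are in the scene too. What is shaped like the holder but pink is not meant.

How it is judged:
By the outcome, as a careful person would: the job done as asked, in the order asked, and still so for the second after the job is handed in, with the robot touching nothing.
It also fails if it takes over 72 s, if anything falls off the work surface, if the arm or the gripper's body presses on something with over 40 N, if the wrist force passes 120 N, or if a joint passes its speed limit or range.

## Robot

A 6-joint arm with a two-finger parallel gripper is mounted at the origin on the work surface. World frame = base frame: x ahead of the robot, y to its left, z up, the work surface at z = 0. Lengths are in mm, angles in rad, forces in N, time in s.
With the tool pointing down it reaches from about 225 to 875 mm from the base axis. Payload 3.4 kg.
Tool frame: the origin (TCP) lies on the centre line of the jaws, within the pads' length; the fingertips stand 14 mm ahead of it and the grasp point (between the pads) lies 5 mm behind it; z points along the fingers, y is the direction in which the jaws open and shut (so a half turn about z gives the same grasp; the last joint's range is limited). The gripper opens to 85 mm and grips with 20 to 120 N. Pads are 22 mm wide; open, the fingers measure 114 mm over their backs; the gripper's body (76 mm by 85 mm) begins 54 mm behind the grasp point. The pads swing forward as they close: fully open they stand 13 mm farther back than shut.
Start: joints at [-1.31, 0.276, 1.505, -0, 1.361, -0.121], TCP at [214.242, -533.633, 224.428] pointing down, gripper open.
Joint ranges: [-2.89, 2.89], [-0.75, 2.08], [0.22, 2.7], [-1.18, 4.32], [0.11, 2.71], [-2.7, 2.7]. Speed limits (rad/s): [2.57, 2.57, 3.14, 3.14, 3.14, 3.14].

## Interface

Orientations are given as a rotation vector (axis times angle).
In Python, from rig import status, read_camera, get_calibration, ctrl gives the robot as it stands.
- The arm moves only by the shell command python3 -m handwheel 'ROWS'. ROWS is JSON, one flat list of numbers, 5 for each row, row after row: the finger opening in m, from 0 to 0.0854, then the shift along the tool's x, y, z in m, then the turn about the tool's z in degrees. In form: [grip, tx, ty, tz, turn, grip, tx, ty, tz, turn, ...]. A call has 1 to 12 rows; each row shifts and turns the commanded pose from where the row before left it, along the tool's axes as they then stand; what a row does not reach is not made up. A row lasts 1/8 s, in which the tool goes at most 62.5 mm and 10.7 degrees, less where a joint would pass 70% of its speed; a pose out of reach is approached as far as the arm can. A call with a gripper value outside its range is refused whole. The fingers move at their own pace and stop on an object; the grip force is fixed at half the most. Time passes only in rows, so rows that do not move let the fingers close. It gives the time, the measured TCP pose, the force and the opening at its end, in the units of the state.
- status.observe(): the state, without advancing time (a new reading comes with each control period).
- read_camera(name): name is "scene" or "side" or "wrist"; returns (picture, depth): 420x560x3 uint8, red, green, blue; 420x560 float32, mm along the optical axis (not along the pixel's ray), 0 where there is no reading.
- get_calibration(name): a dict with "camera_matrix" (3x3 intrinsics, pixels), "k1" (the pictures are not rectified: a ray, as slopes to the right and down, at radius r is drawn at 1 + k1 r^2 times it, then the intrinsics apply), "xyz" and "orientation" of the camera in the world. Camera axes: x right, y down, z forward; pixel columns grow to the right and rows downward; lengths in mm; the calibration is good to about 2 mm. A picture is of the moment at which its call begins: read the wrist's pose just before it. get_calibration takes no time and is no camera call; for the wrist camera it gives the pose at the moment of the call.
- ctrl.sign_off(): hands the job in, once; it reports no verdict.
The state is a dict: "t": time; "joints": joint angles; "joint_velocities": joint speeds; "tau": joint torques, N m; "ee_pos": TCP position; "orientation": TCP orientation; "wrist_force": force on the tool from outside, world axes, zero at the start; "moment": the same for the moment, N m; "finger_gap": finger opening in mm.
Only numpy, scipy, OpenCV 4.12 (cv2) and the standard library are available. Lean on these libraries where they do the work, as an engineer would, in place of code of your own. Each camera call takes 0.05 s, during which the arm holds its last target.

## Working session

There is one attempt and no reset: what is moved stays moved. The work goes in short steps, Python scripts to look and compute and a shell command to move; the robot and the scene stay as the last step left them, time stands still between calls to the robot, and variables do not carry over. Pictures are saved under pics/ and viewed, and the job is handed in when it is done.

```bash
ls; mkdir -p pics
cat > h.py <<'E'
import numpy as np,cv2
from rig import status,read_camera,get_calibration
from scipy.spatial.transform import Rotation as R
def cam(name):
    c=get_calibration(name);p,d=read_camera(name);return c,p,d
def rot(c):
    o=np.array(c['orientation'],float)
    return o if o.shape==(3,3) else R.from_rotvec(o).as_matrix()
def ray(c,u,v):
    K=np.array(c['camera_matrix']);k=c['k1']
    D=np.array([k,0,0,0,0],float)
    # undistort
    p=cv2.undistortPointsIter(np.array([[[u,v]]],float),K,D,None,None,(3,100,1e-12))[0,0] 
    return np.array([p[0],p[1],1.])
def pt(c,u,v,z): return rot(c)@(ray(c,u,v)*z)+np.array(c['xyz'])
def onz(c,u,v,Z):
    d=rot(c)@ray(c,u,v);o=np.array(c['xyz']);return o+d*(Z-o[2])/d[2]
def proj(c,P):
    q=rot(c).T@(np.array(P)-np.array(c['xyz']));x,y=q[0]/q[2],q[1]/q[2];s=1+c['k1']*(x*x+y*y)
    K=np.array(c['camera_matrix']);return K[0,0]*x*s+K[0,2],K[1,1]*y*s+K[1,2]
def save(n,p,s=1): cv2.imwrite('pics/'+n,cv2.resize(p[:,:,::-1],None,fx=s,fy=s,interpolation=cv2.INTER_CUBIC))
E
python3 - <<'E'
from h import *
print(status.observe())
for n in ['scene','side','wrist']:
    c,p,d=cam(n);print(n,c);save(n+'0.png',p,1.4);np.savez('pics/'+n+'0.npz',p=p,d=d)
E
```

```text
pics
{'t': 0.0, 'joints': array([-1.30997545e+00,  2.76601867e-01,  1.50617845e+00,  2.01691697e-05,
        1.36069389e+00, -1.20992316e-01]), 'joint_velocities': array([-0.00029919, -0.0002869 , -0.00163923,  0.00037817,  0.00073679,
        0.00152518]), 'tau': array([-3.02426570e-04, -4.16773403e+01, -2.45801461e+01, -1.00922030e-04,
        1.07772372e-02,  5.62620457e-07]), 'ee_pos': array([ 214.10737183, -533.04625773,  223.51775501]), 'orientation': array([-3.08267517e+00, -5.95751452e-01,  1.75457169e-04]), 'wrist_force': array([ 0.87990551, -0.38617133,  0.56166185]), 'moment': array([ 0.00146719,  0.01741215, -0.01119905]), 'finger_gap': 85.40859486305352}
scene {'camera_matrix': array([[422.2475367 ,   0.        , 275.87741379],
       [  0.        , 422.2475367 , 208.08648949],
       [  0.        ,   0.        ,   1.        ]]), 'k1': 0.02531781262107765, 'xyz': array([1283.19641406, -299.95164855,  749.66581994]), 'orientation': array([-1.94706611, -1.30171643,  0.5937623 ])}
side {'camera_matrix': array([[414.63230747,   0.        , 276.55393189],
       [  0.        , 414.63230747, 207.43955837],
       [  0.        ,   0.        ,   1.        ]]), 'k1': -0.09606723589282325, 'xyz': array([ 54.09617642, 586.75726271, 727.71700748]), 'orientation': array([-0.93200391,  2.39182087, -1.16119267])}
wrist {'camera_matrix': array([[320.00466852,   0.        , 282.28559933],
       [  0.        , 320.00466852, 202.4356649 ],
       [  0.        ,   0.        ,   1.        ]]), 'k1': -0.032318675704099006, 'xyz': array([ 289.63175657, -504.15383175,  372.6150676 ]), 'orientation': array([ 2.37625045, -1.60164692, -0.26091917])}
```

View pics/scene0.png

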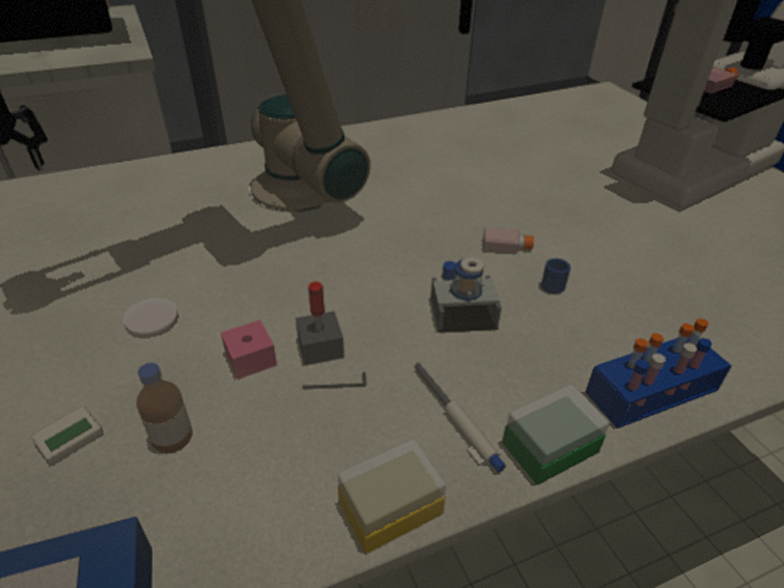

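View pics/side0.png

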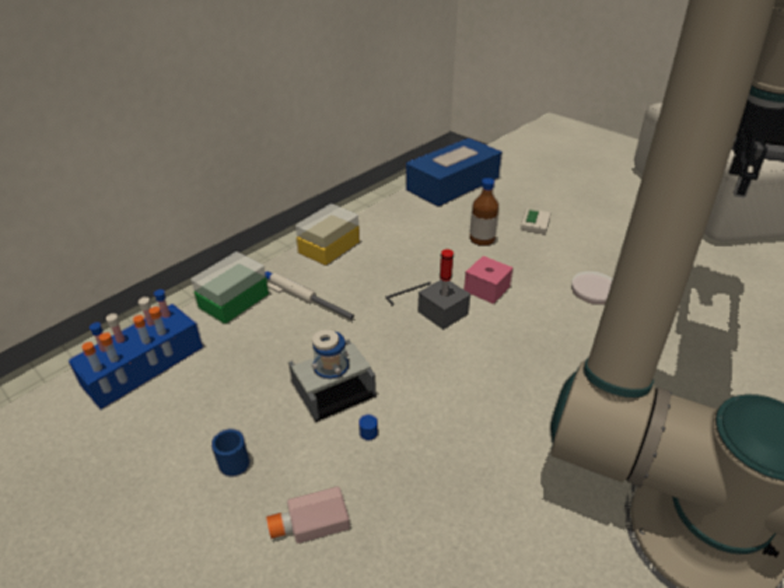

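View pics/wrist0.png

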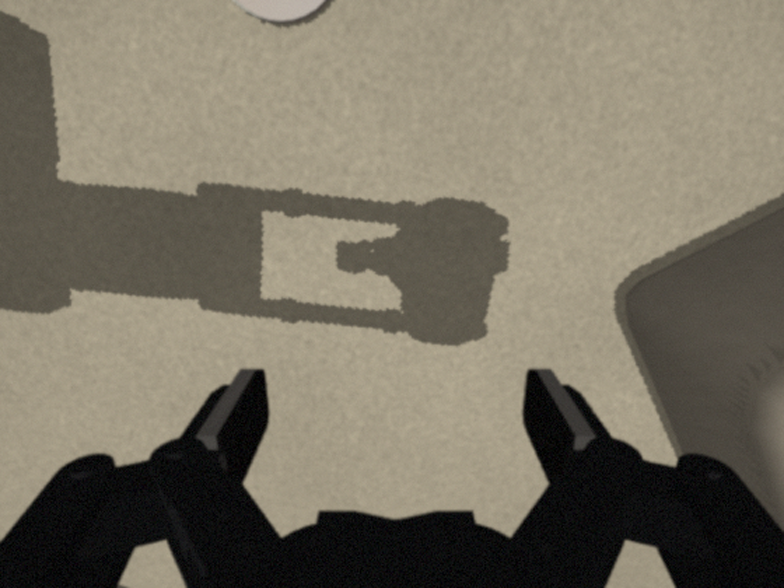

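The scene view shows the red rod at about (226,215) in the grey holder (the pink decoy is to its left), and the stand with the ring at about (336,190). The side view shows the rod at (319,190) and the ring at (234,243). I'll measure both.

```bash
python3 - <<'E'
from h import *
for n in ['scene','side']:
    c=get_calibration(n);f=np.load(f'pics/{n}0.npz');p,d=f['p'],f['d']
    hsv=cv2.cvtColor(p,cv2.COLOR_RGB2HSV)
    m=((hsv[...,0]<6)|(hsv[...,0]>174))&(hsv[...,1]>190)&(hsv[...,2]>70)
    cc=cv2.connectedComponentsWithStats(m.astype(np.uint8))
    i=1+np.argmax(cc[2][1:,4]);ys,xs=np.where(cc[1]==i);print(n,cc[2][i])
    # back-project all points
    P=np.array([pt(c,u,v,d[v,u]) for u,v in zip(xs,ys) if d[v,u]>0])
    print('rod pts',P.min(0),P.max(0),np.median(P,0))
    # top-end: axis fit from silhouettes: center per row at known z
    x0,y0,w,h=cc[2][i][:4]
    a,b=(226,190),(336,190)
    boxes={'scene':[(205,195,60,75),(300,175,70,70)],'side':[(290,170,70,75),(200,225,80,80)]}[n]
    for j,(x,y,w,h) in enumerate(boxes): cv2.imwrite(f'pics/{n}_crop{j}.png',cv2.resize(p[y:y+h,x:x+w,::-1],None,fx=7,fy=7,interpolation=cv2.INTER_CUBIC))
E
python3 - <<'E'
import cv2,numpy as np
import sys
sys.path.insert(0,'.')
ims=[cv2.imread(f'pics/{n}_crop{j}.png') for n in('scene','side') for j in (0,1)]
o=np.zeros((600,800,3),np.uint8)
for k,i in enumerate(ims):
    i=cv2.resize(i,None,fx=min(400/i.shape[1],300/i.shape[0]),fy=min(400/i.shape[1],300/i.shape[0]))
    y,x=(k//2)*300,(k%2)*400;o[y:y+i.shape[0],x:x+i.shape[1]]=i
cv2.imwrite('pics/mont0.png',o)
E
```

```text
scene [222 202   7   4  12]
rod pts [ 554.45302579 -119.49119956  139.20357442] [ 564.20535941 -108.1168272   143.18013419] [ 558.76434118 -112.63202513  141.92074316]
side [315 185   8  15  93]
rod pts [ 546.72002019 -113.90312793   90.47616112] [563.7177968  -99.5817352  136.33114256] [ 553.27498775 -104.93551783  112.737301  ]
```

View pics/mont0.png

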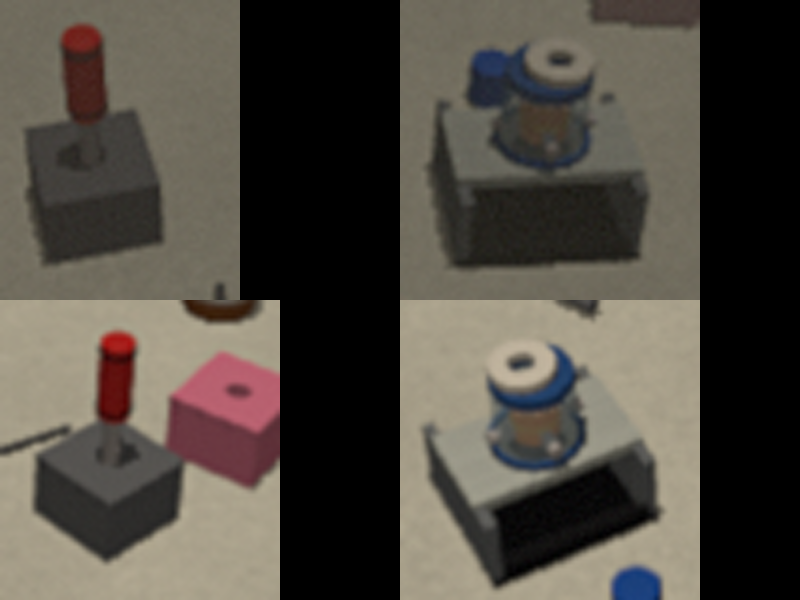

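Run:
```python
from h import *
cs,cd=get_calibration('scene'),get_calibration('side')
print('rodtop',onz(cs,225.3,204.5,143),onz(cd,319.5,180.8,143))
print('ring hole',onz(cs,337.5,188.8,118),onz(cd,232,241.5,118))
for n,c in(('scene',cs),('side',cd)):
    d=np.load(f'pics/{n}0.npz')['d']
    for u,v in [(225,204),(340,186),(334,192)] if n=='scene' else [(319,181),(229,243),(235,238)]: print(n,u,v,pt(c,u,v,d[v,u]))
    # holder top points
# stand plate corners: scene crop (440,105),(455,185),(645,180),(615,105)
for u,v in [(440,105),(458,185),(643,180),(612,108)]: print('plate s',onz(cs,(u-400)/4.286+300,v/4.286+175,55))
for u,v in [(430,435),(487,500),(645,440),(585,375)]: print('plate d',onz(cd,(u-400)/3.75+200,(v-300)/3.75+225,55))
for u,v in [(27,130),(137,112),(158,182),(42,207)]: print('hold s',onz(cs,u/4+205,v/4+195,50))
for u,v in [(37,458),(108,503),(183,465),(113,425)]: print('hold d',onz(cd,u/4+290,(v-300)/4+170,50))
s=status.observe();Rm=R.from_rotvec(s['orientation']).as_matrix();print(Rm.round(3))
cw=get_calibration('wrist');print('wrist cam in tool',Rm.T@(np.array(cw['xyz'])-s['ee_pos']),(Rm.T@rot(cw)).round(3))
```

```text
rodtop [ 564.71677271 -114.57780039  143.        ] [ 555.92098748 -110.36843812  143.        ]
ring hole [580.34515644 167.62110654 118.        ] [573.96539188 170.01220985 118.        ]
scene 225 204 [ 559.92353402 -113.9362712   140.60431506]
scene 340 186 [571.10221148 180.02408099 116.6806862 ]
scene 334 192 [587.1600495  154.21427978 116.81325897]
side 319 181 [ 555.8981292  -108.27885976  143.4651758 ]
side 229 243 [585.80569958 169.30857102 105.62285145]
side 235 238 [577.37634456 158.00584484 118.06478095]
plate s [523.23006798 122.80100727  55.        ]
plate s [593.86313049  99.62772355  55.        ]
plate s [630.46181763 201.87351777  55.        ]
plate s [565.32889739 219.26113201  55.        ]
plate d [619.81461434 208.02290837  55.        ]
plate d [554.96096674 219.58030611  55.        ]
plate d [521.1644303  122.90448309  55.        ]
plate d [588.47297234 107.45714931  55.        ]
hold s [ 526.49946473 -143.30295275   50.        ]
hold s [536.13430043 -75.9900851   50.        ]
hold s [599.14004266 -84.58443529  50.        ]
hold s [ 593.3139671  -153.65090118   50.        ]
hold d [592.70635224 -79.89278296  50.        ]
hold d [529.48615558 -75.12529921  50.        ]
hold d [ 517.20204184 -138.73342094   50.        ]
hold d [ 577.96672188 -141.89193574   50.        ]
[[ 0.928  0.373 -0.   ]
 [ 0.373 -0.928  0.001]
 [ 0.    -0.001 -1.   ]]
wrist cam in tool [  80.93604193    1.00801865 -149.00093223] [[ 0.003 -0.949 -0.315]
 [ 1.     0.003  0.001]
 [ 0.    -0.315  0.949]]
```

```bash
python3 -m handwheel '[0.0854,0.048,-0.0262,-0.002,0, 0.0854,0.048,-0.0262,-0.002,0, 0.0854,0.048,-0.0262,-0.002,0, 0.0854,0.048,-0.0262,-0.002,0, 0.0854,0.048,-0.0262,-0.002,0, 0.0854,0.048,-0.0262,-0.002,0, 0.0854,0.048,-0.0262,-0.002,0, 0.0854,0.048,-0.0262,-0.002,0, 0.0854,0.048,-0.0262,-0.002,0, 0.0854,0.048,-0.0262,-0.002,0, 0.0854,0,0,0,10.6, 0.0854,0,0,0,10.6]'
python3 -m handwheel '[0.0854,0,0,0,0.7, 0.0854,0,0,0,0]'
python3 - <<'E'
from h import *
s=status.observe();print(s['t'],s['ee_pos'],R.from_rotvec(s['orientation']).as_matrix().round(4),s['joints'].round(3))
c,p,d=cam('wrist');save('w1.png',p,1.4);np.savez('pics/w1.npz',p=p,d=d);import pickle;pickle.dump(c,open('pics/w1.pkl','wb'))
E
```

```text
t: 1.65
ee_pos: [562.3, -110.6, 243.8]
orientation: [-3.141, -0.012, 0.002]
wrist_force: [0.3, 0.3, 1.0]
finger_gap: 85.4
t: 1.9
ee_pos: [561.9, -111.8, 244.3]
orientation: [-3.142, -0.003, 0.0]
wrist_force: [-0.0, -0.5, 0.0]
finger_gap: 85.5
1.9 [ 561.89477252 -111.76302974  244.26054236] [[ 1.0e+00  1.7e-03 -3.0e-04]
 [ 1.7e-03 -1.0e+00  0.0e+00]
 [-3.0e-04 -0.0e+00 -1.0e+00]] [-0.318  0.263  1.474 -0.     1.405  1.251]
```

View pics/w1.png

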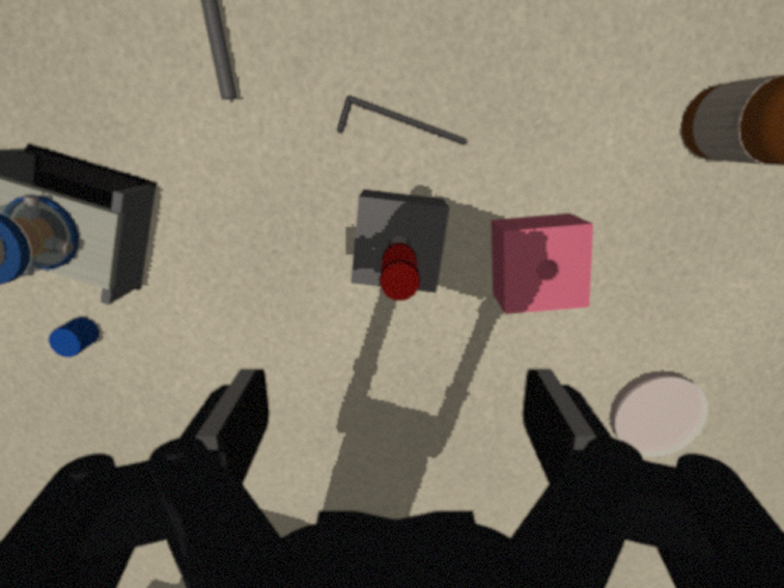

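Wrist view: the rod's top disc is at about (286,201), centred between the jaws. The holder is behind it and the pink block is off to the right.

Run:
```python
from h import *
import pickle
c=pickle.load(open('pics/w1.pkl','rb'));f=np.load('pics/w1.npz');p,d=f['p'],f['d']
hsv=cv2.cvtColor(p,cv2.COLOR_RGB2HSV)
m=(((hsv[...,0]<8)|(hsv[...,0]>172))&(hsv[...,1]>180)&(hsv[...,2]>60)).astype(np.uint8)
m[:, 340:]=0
m2=m*((d<320)&(d>0))
ys,xs=np.where(m>0);print('red',xs.min(),xs.max(),ys.min(),ys.max())
P=np.array([pt(c,u,v,d[v,u]) for u,v in zip(xs,ys)])
t=P[:,2]>139;print(t.sum(),P[t].mean(0),P[t].min(0),P[t].max(0))
cnt=max(cv2.findContours(m,0,1)[0],key=len);print(cv2.minEnclosingCircle(cnt))
print(onz(c,285.7,200.7,143))
# holder top corners
for u,v in [(360,190),(448,202),(437,292),(353,283)]: print(onz(c,u/1.4,v/1.4,50))
save('w1c.png',p[100:250,200:340],5)
```

```text
red 272 299 175 213
561 [ 561.97411768 -115.18139725  143.17278176] [ 550.26652853 -126.6497743   139.07416347] [ 643.23200291 -104.31048892  393.17629726]
((285.4545593261719, 200.0), 13.873778343200684)
[ 561.60471577 -115.65143659  143.        ]
[603.48399345 -86.01643158  50.        ]
[ 594.7523667  -152.91633889   50.        ]
[ 521.9743933  -146.94429828   50.        ]
[529.37963265 -78.88117835  50.        ]
```

View pics/w1c.png

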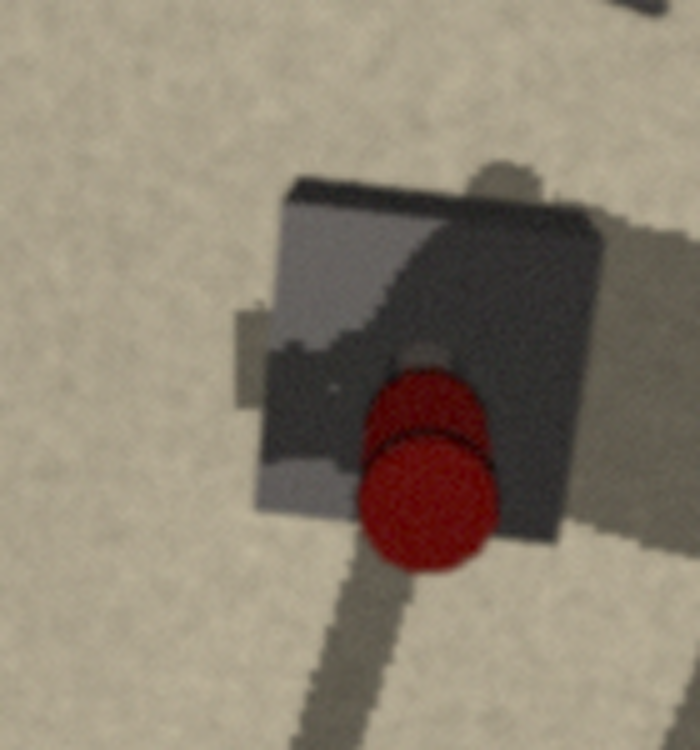

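```bash
python3 -m handwheel '[0.0854,-0.0006,0.0037,0.02,0, 0.07,0,0,0.03,0, 0.06,0,0,0.03,0, 0.055,0,0,0.03,0, 0.055,0,0,0.016,0, 0.055,0,0,0,0, 0.055,0,0,0,0]'
python3 - <<'E'
from h import *
s=status.observe();print(s['ee_pos'],s['finger_gap']);c,p,d=cam('wrist');save('w2.png',p,1.4)
E
```

```text
t: 2.82
ee_pos: [562.4, -115.8, 119.5]
orientation: [3.141, -0.0, 0.003]
wrist_force: [-0.3, -0.6, 1.2]
finger_gap: 54.7
[ 562.38646034 -115.75951041  119.53087996] 54.7107790182415
```

View pics/w2.png

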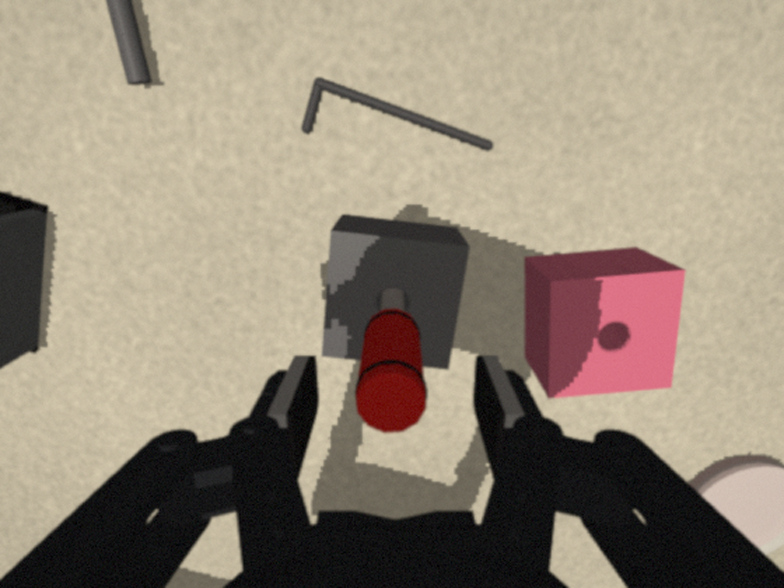

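The handle is centred between the jaws. I'll check its offset along x before closing.

```bash
python3 - <<'E'
from h import *
c=get_calibration('wrist');print(onz(c,391/1.4,396/1.4,143),status.observe()['ee_pos'])
E
python3 -m handwheel '[0.04,0,0,0,0, 0.03,0,0,0,0, 0.02,0,0,0,0, 0.015,0,0,0,0, 0.015,0,0,0,0, 0.015,0,0,0,0, 0.015,0,0,0,0]'
```

```text
[ 563.63259325 -115.49951692  143.        ] [ 562.48376161 -115.72979885  119.719578  ]
t: 3.75
ee_pos: [562.0, -115.4, 119.1]
orientation: [3.141, -0.001, 0.002]
wrist_force: [-0.1, 0.7, 4.4]
finger_gap: 21.8
```

```bash
python3 -m handwheel '[0.015,0,0,-0.01,0, 0.015,0,0,-0.03,0, 0.015,0,0,-0.03,0, 0.015,0,0,-0.03,0, 0.015,0,0,-0.03,0, 0.015,0,0,0,0, 0.015,0,0,0,0]'
python3 - <<'E'
from h import *
s=status.observe();print(s['ee_pos'],s['finger_gap'],s['wrist_force']);c,p,d=cam('wrist');save('w3.png',p,1.4)
c,p,d=cam('side');save('s3.png',p[60:260,200:440],3)
E
```

```text
t: 4.62
ee_pos: [560.6, -115.1, 247.0]
orientation: [-3.141, 0.001, 0.004]
wrist_force: [-0.2, -0.3, -2.3]
finger_gap: 21.7
[ 560.55209461 -115.11428414  246.97592678] 21.71199836255651 [-0.17830059 -0.30137534 -2.29161169]
```

View pics/w3.png

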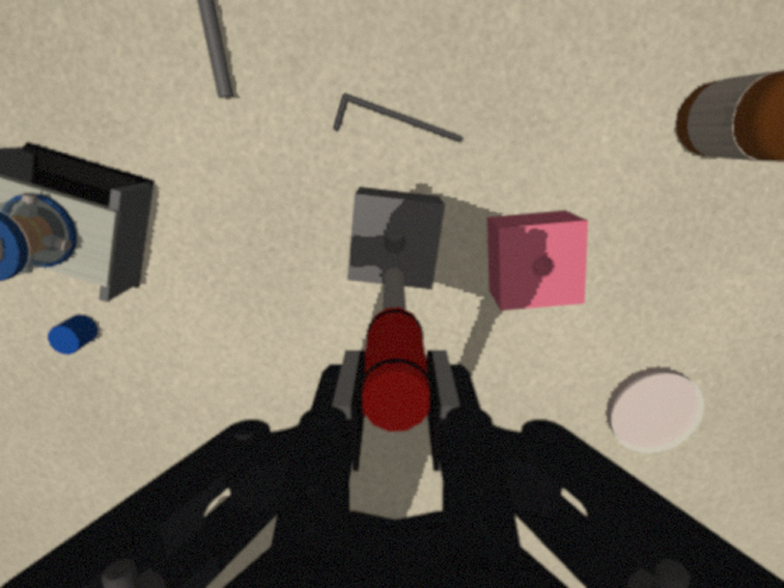

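View pics/s3.png

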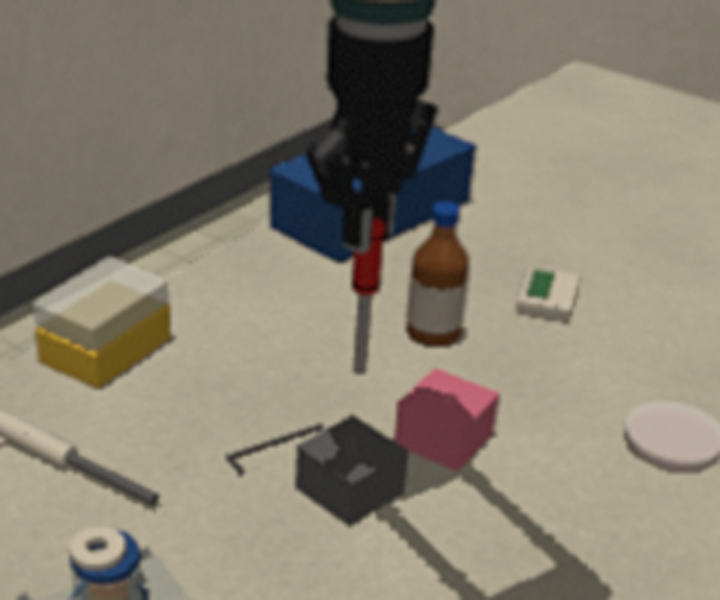

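Rod held, with the tip near (281,192) and the empty holder hole at (282,173) in the wrist picture. I'll move beside the bucket.

```bash
python3 - <<'E'
from h import *
c=get_calibration('wrist');print('hole',onz(c,395/1.4,242/1.4,50),'tip',onz(c,393/1.4,269/1.4,133))
E
python3 -m handwheel '[0.015,-0.008,-0.047,0,0, 0.015,-0.008,-0.047,0,0, 0.015,-0.008,-0.047,0,0, 0.015,-0.008,-0.047,0,0, 0.015,-0.008,-0.047,0,0, 0.015,-0.008,-0.047,0,0, 0.015,0,0,0,0, 0.015,0,0,0,0]'
python3 - <<'E'
from h import *
import pickle
s=status.observe();print(s['ee_pos'],s['finger_gap'],s['wrist_force'],s['t']);c,p,d=cam('wrist');save('w4.png',p,1.4)
np.savez('pics/w4.npz',p=p,d=d);pickle.dump(c,open('pics/w4.pkl','wb'))
E
```

```text
hole [ 560.73632155 -115.7484205    50.        ] tip [ 563.45141576 -114.67126291  133.        ]
t: 5.72
ee_pos: [513.1, 166.3, 247.3]
orientation: [3.14, 0.0, -0.003]
wrist_force: [-0.1, -0.6, -1.4]
finger_gap: 21.3
[513.10900485 166.2975745  247.32156437] 21.299188171548515 [-0.12032959 -0.63107443 -1.44911275] 5.725
```

View pics/w4.png

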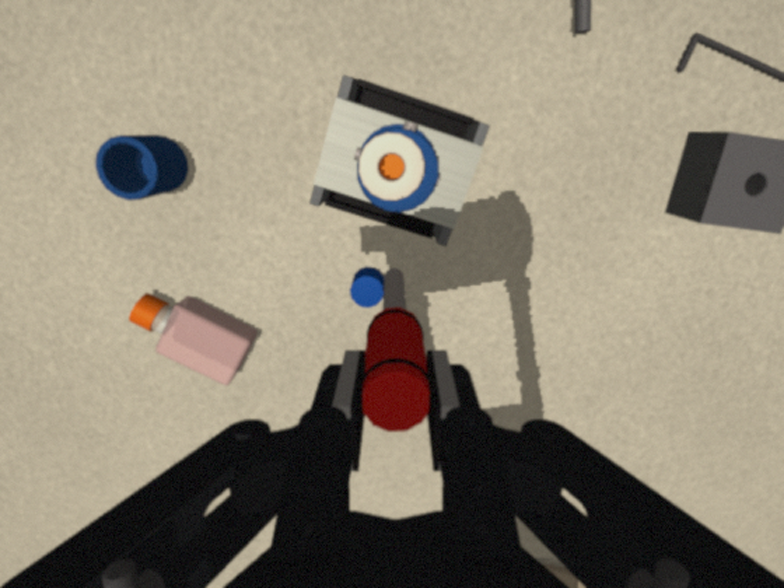

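The ring's hole, with orange seen through it, is at about (280,119). The blue bucket top is offset to the right, and the rod tip is at about (281,196).

Run:
```python
from h import *
import pickle
c=pickle.load(open('pics/w4.pkl','rb'));f=np.load('pics/w4.npz');p,d=f['p'],f['d']
hsv=cv2.cvtColor(p,cv2.COLOR_RGB2HSV).astype(int)
sub=np.zeros(d.shape,bool);sub[85:155,250:320]=1
m=(sub&(hsv[...,1]<60)&(hsv[...,2]>150)).astype(np.uint8)
cnts,h=cv2.findContours(m,cv2.RETR_CCOMP,cv2.CHAIN_APPROX_NONE)
for k in cnts:
    if len(k)>15: e=cv2.fitEllipse(k);print(len(k),e,onz(c,*e[0],118))
# depth of ring
print([d[v,u] for u,v in [(262,119),(298,119),(280,100),(280,136)]],[pt(c,u,v,d[v,u]).round(1) for u,v in [(266,119),(294,119),(280,105),(280,133)]])
b=(sub&(hsv[...,0]>100)&(hsv[...,0]<125)&(hsv[...,1]>130))|(m>0)
k=max(cv2.findContours(b.astype(np.uint8),0,1)[0],key=len);k=cv2.convexHull(k);e=cv2.fitEllipse(k);print('bucket',e,onz(c,*e[0],110))
save('w4c.png',np.hstack([p[80:230,235:330]]),4)
```

```text
174 ((297.5748291015625, 120.70010375976562), (45.96879196166992, 61.866275787353516), 177.80307006835938) [574.75872309 152.27743969 118.        ]
309 ((274.4888000488281, 115.46085357666016), (51.1391716003418, 61.942787170410156), 162.72740173339844) [579.00445017 171.79171102 118.        ]
59 ((279.3569641113281, 118.639892578125), (20.764869689941406, 21.14328384399414), 10.883707046508789) [576.40814287 167.69235252 118.        ]
[np.float32(270.33032), np.float32(271.41855), np.float32(265.43658), np.float32(274.43628)] [array([576.1, 178.9, 118.8]), array([576. , 155.3, 116.3]), array([587.5, 167.2, 116.4]), array([564.4, 167.1, 117.3])]
bucket ((273.86029052734375, 115.68578338623047), (65.82280731201172, 79.46337127685547), 122.14202880859375) [578.36246495 172.51641371 110.        ]
```

View pics/w4c.png

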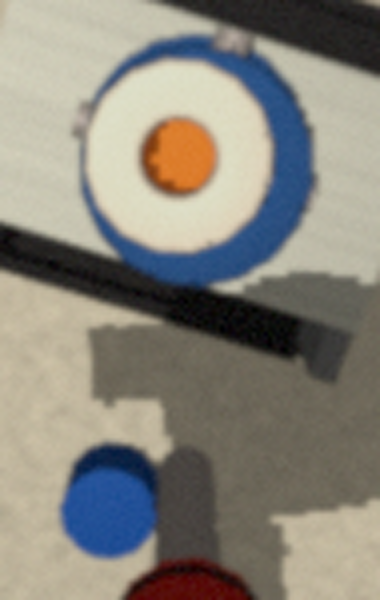

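Run:
```python
from h import *
import pickle
c=pickle.load(open('pics/w4.pkl','rb'))
for v in (191.3,192.3): print(onz(c,281.75,v,133.2)-[6,0,0])
print(onz(c,279.5,118.8,118),c['xyz'])
s=status.observe();print(s['ee_pos'],R.from_rotvec(s['orientation']).as_matrix().round(4))
```

```text
[510.94062965 165.5239566  133.2       ]
[510.04709747 165.52187898 133.2       ]
[576.27679721 167.57153385 118.        ] [594.70183482 165.55713317 396.16084213]
[513.39644887 165.82902467 247.52936055] [[ 1.0e+00 -8.0e-04 -1.5e-03]
 [-8.0e-04 -1.0e+00 -1.2e-03]
 [-1.5e-03  1.2e-03 -1.0e+00]]
```

```bash
python3 -m handwheel '[0.015,0.033,-0.001,0,0, 0.015,0.0328,-0.001,0,0, 0.015,0,0,0.006,0, 0.015,0,0,0.004,0, 0.015,0,0,0,0, 0.015,0,0,0,0]'
python3 - <<'E'
from h import *
s=status.observe();print(s['ee_pos'],s['wrist_force'],s['t']);
for n,(x,y,w,h) in dict(wrist=(225,110,110,130),scene=(300,150,80,90),side=(190,190,80,100)).items():
    c,p,d=cam(n);q=p[y:y+h,x:x+w];save(f'a_{n}.png',q,4)
E
python3 -c "
import cv2,numpy as np
I=[cv2.imread(f'pics/a_{n}.png') for n in('wrist','scene','side')]
I=[cv2.resize(i,(int(i.shape[1]*400/i.shape[0]),400)) for i in I]
o=np.hstack(I);print(o.shape);cv2.imwrite('pics/a_m.png',o[:, :])"
```

```text
t: 6.52
ee_pos: [578.8, 168.5, 238.7]
orientation: [3.141, -0.001, 0.0]
wrist_force: [-0.3, -0.1, -1.6]
finger_gap: 22.0
[578.8347935  168.49182979 238.69196176] [-0.27699245 -0.13418168 -1.57248524] 6.525
(400, 1013, 3)
```

```bash
python3 -c "
import cv2
i=cv2.imread('pics/a_m.png')
s=min(1,800/i.shape[1]);cv2.imwrite('pics/a_m2.png',cv2.resize(i,None,fx=s,fy=s))"
```

```text
(no output)
```

View pics/a_m2.png

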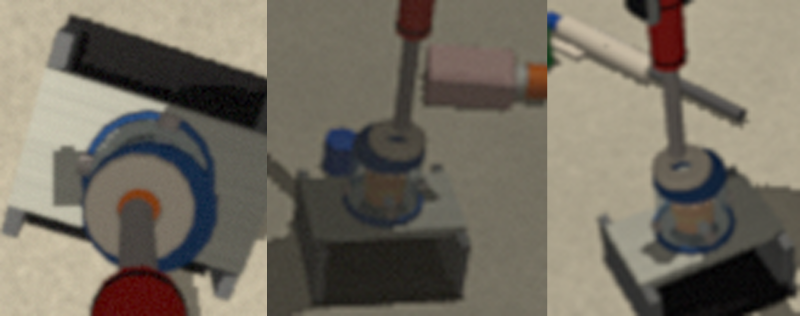

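Seen from all three cameras, the tip sits just above the ring's hole. I'll lower it gently and watch the force.

```bash
python3 -m handwheel '[0.015,0,0,0.003,0, 0.015,0,0,0.002,0, 0.015,0,0,0,0]'; python3 -m handwheel '[0.015,0,0,0.001,0, 0.015,0,0,0.001,0, 0.015,0,0,0,0]'
```

```text
t: 7.05
ee_pos: [579.2, 168.7, 233.0]
orientation: [3.141, -0.0, -0.001]
wrist_force: [0.2, 0.8, -0.8]
finger_gap: 21.6
t: 7.42
ee_pos: [579.4, 168.6, 231.3]
orientation: [3.141, -0.001, -0.0]
wrist_force: [0.4, -0.1, -1.0]
finger_gap: 21.7
```

```bash
python3 -m handwheel '[0.015,0,0,0.001,0, 0.015,0,0,0,0]';  python3 -m handwheel '[0.015,0,0,0.001,0, 0.015,0,0,0,0]'
```

```text
t: 7.68
ee_pos: [579.3, 168.6, 230.3]
orientation: [3.141, -0.001, -0.0]
wrist_force: [-0.9, -1.0, -0.5]
finger_gap: 21.7
t: 7.92
ee_pos: [579.4, 168.6, 229.3]
orientation: [3.141, -0.001, -0.0]
wrist_force: [0.1, 0.2, -0.7]
finger_gap: 21.7
```

```bash
python3 -m handwheel '[0.015,0,0,0.001,0, 0.015,0,0,0.001,0, 0.015,0,0,0,0]';  python3 -m handwheel '[0.015,0,0,0.001,0, 0.015,0,0,0.001,0, 0.015,0,0,0.001,0, 0.015,0,0,0,0]'
python3 - <<'E'
from h import *
c,p,d=cam('scene');a=p[150:240,300:380];c,p,d=cam('side');b=p[190:280,190:270];save('b.png',np.hstack([a,b]),4.5)
E
```

```text
t: 8.3
ee_pos: [579.3, 168.6, 227.2]
orientation: [3.141, -0.001, -0.0]
wrist_force: [-0.8, -0.4, -1.7]
finger_gap: 21.8
t: 8.8
ee_pos: [579.4, 168.6, 224.3]
orientation: [3.141, -0.001, -0.0]
wrist_force: [-0.3, 0.7, -1.7]
finger_gap: 21.5
```

View pics/b.png

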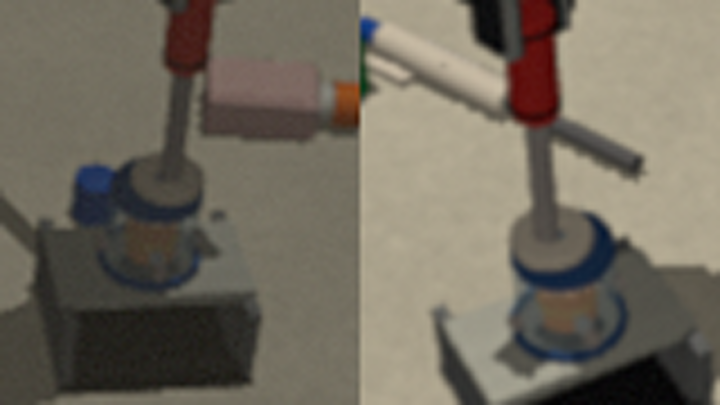

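The rod has gone 8 mm into the ring with no force. I'll carry on down.

```bash
python3 -m handwheel '[0.015,0,0,0.002,0, 0.015,0,0,0.002,0, 0.015,0,0,0.002,0, 0.015,0,0,0.002,0, 0.015,0,0,0.002,0, 0.015,0,0,0.002,0, 0.015,0,0,0.001,0, 0.015,0,0,0,0]';  python3 -m handwheel '[0.015,0,0,0.001,0, 0.015,0,0,0.001,0, 0.015,0,0,0.001,0, 0.015,0,0,0,0]'
```

```text
t: 9.9
ee_pos: [579.4, 168.6, 211.3]
orientation: [3.141, -0.001, -0.0]
wrist_force: [-0.1, -0.2, -1.4]
finger_gap: 21.7
t: 10.4
ee_pos: [579.3, 168.6, 208.3]
orientation: [3.141, -0.001, -0.0]
wrist_force: [0.0, -0.3, -0.4]
finger_gap: 21.8
```

```bash
for i in 1; do python3 -m handwheel '[0.015,0,0,0.001,0, 0.015,0,0,0.001,0, 0.015,0,0,0.001,0, 0.015,0,0,0,0]'; done; python3 -m handwheel '[0.015,0,0,0.001,0, 0.015,0,0,0.001,0]'
```

```text
t: 10.9
ee_pos: [579.8, 168.7, 206.2]
orientation: [-3.142, 0.001, -0.002]
wrist_force: [-0.9, 0.2, 2.8]
finger_gap: 21.4
t: 11.15
ee_pos: [580.6, 168.7, 206.0]
orientation: [-3.141, 0.001, -0.007]
wrist_force: [-1.1, -0.7, 12.8]
finger_gap: 21.4
```

```bash
python3 -m handwheel '[0.015,0,0,0,0]'; python3 -m handwheel '[0.015,0,0,0.0005,0]';python3 -m handwheel '[0.015,0,0,0,0]'
```

```text
t: 11.28
ee_pos: [580.5, 168.7, 205.9]
orientation: [-3.141, 0.001, -0.007]
wrist_force: [-1.1, -0.4, 10.3]
finger_gap: 21.6
t: 11.4
ee_pos: [580.7, 168.8, 205.9]
orientation: [-3.141, 0.001, -0.008]
wrist_force: [-2.1, -1.0, 13.2]
finger_gap: 21.5
t: 11.52
ee_pos: [580.7, 168.7, 205.9]
orientation: [-3.141, 0.001, -0.008]
wrist_force: [-1.3, -0.1, 12.2]
finger_gap: 21.6
```

```bash
python3 -m handwheel '[0.015,0,0,0.0005,0]'; python3 -m handwheel '[0.015,0,0,0.0005,0]';python3 -m handwheel '[0.015,0,0,0.0005,0]'
```

```text
t: 11.65
ee_pos: [580.8, 168.8, 205.7]
orientation: [-3.141, 0.001, -0.009]
wrist_force: [-1.7, -0.7, 14.5]
finger_gap: 21.7
t: 11.78
ee_pos: [580.9, 168.8, 205.4]
orientation: [-3.141, 0.001, -0.009]
wrist_force: [-1.9, -0.9, 12.9]
finger_gap: 21.6
t: 11.9
ee_pos: [580.8, 168.8, 204.8]
orientation: [-3.141, 0.001, -0.009]
wrist_force: [-1.8, -0.1, 13.9]
finger_gap: 21.6
```

It is sliding at about 13 N, so I'll continue.

```bash
python3 -m handwheel '[0.015,0,0,0.0008,0,0.015,0,0,0.0008,0,0.015,0,0,0.0008,0]'; python3 -m handwheel '[0.015,0,0,0.001,0,0.015,0,0,0.001,0,0.015,0,0,0.001,0,0.015,0,0,0.001,0]'
python3 - <<'E'
from h import *
c,p,d=cam('scene');a=p[150:240,300:380];c,p,d=cam('side');b=p[190:280,190:270];save('b2.png',np.hstack([a,b]),4.5)
E
```

```text
t: 12.28
ee_pos: [581.0, 168.9, 202.6]
orientation: [-3.141, 0.001, -0.01]
wrist_force: [-1.5, -1.0, 15.1]
finger_gap: 21.4
t: 12.78
ee_pos: [581.1, 168.9, 198.9]
orientation: [-3.141, 0.001, -0.01]
wrist_force: [-1.4, 0.1, 16.5]
finger_gap: 21.5
```

View pics/b2.png

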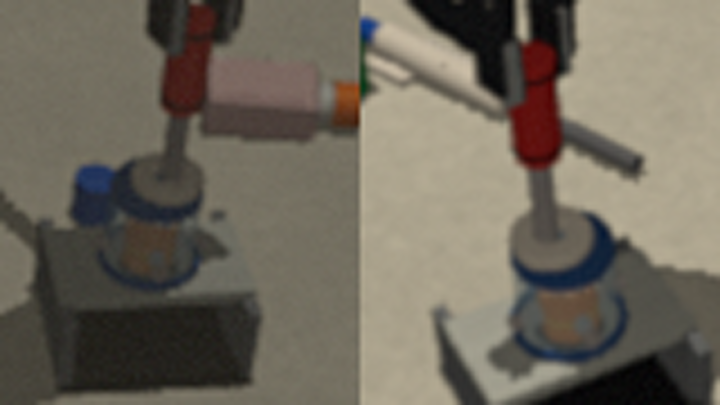

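```bash
python3 -m handwheel '[0.015,0,0,0.001,0,0.015,0,0,0.001,0,0.015,0,0,0.001,0,0.015,0,0,0.001,0,0.015,0,0,0.001,0,0.015,0,0,0.001,0]'; python3 -m handwheel '[0.015,0,0,0.001,0,0.015,0,0,0.001,0,0.015,0,0,0.001,0,0.015,0,0,0.001,0,0.015,0,0,0.001,0,0.015,0,0,0.001,0]'
```

```text
t: 13.62
ee_pos: [581.0, 168.9, 193.0]
orientation: [-3.141, 0.001, -0.01]
wrist_force: [-3.1, -0.0, 16.0]
finger_gap: 21.8
t: 14.38
ee_pos: [581.0, 168.8, 187.2]
orientation: [-3.141, 0.0, -0.01]
wrist_force: [-2.5, -0.9, 16.4]
finger_gap: 21.6
```

```bash
python3 -m handwheel '[0.015,0,0,0.001,0,0.015,0,0,0.001,0,0.015,0,0,0.001,0,0.015,0,0,0.001,0,0.015,0,0,0.001,0,0.015,0,0,0.001,0]'; python3 -m handwheel '[0.015,0,0,0.001,0,0.015,0,0,0.001,0,0.015,0,0,0.001,0,0.015,0,0,0.001,0]'
```

```text
t: 15.12
ee_pos: [580.6, 169.0, 181.7]
orientation: [-3.14, 0.001, -0.009]
wrist_force: [-3.7, -1.3, 21.7]
finger_gap: 21.5
t: 15.62
ee_pos: [579.0, 168.5, 171.8]
orientation: [3.141, -0.001, -0.003]
wrist_force: [0.3, -0.2, -1.2]
finger_gap: 21.7
```

The force dropped to zero, so the adapter should have fallen. I'll check.

Run:
```python
from h import *
c,p,d=cam('scene');a=p[150:250,300:380];c,p,d=cam('side');b=p[200:300,190:270];save('b3.png',np.hstack([a,b]),4.5)
print(status.observe()['ee_pos'])
```

```text
[579.02031314 168.54391003 171.88196386]
```

View pics/b3.png

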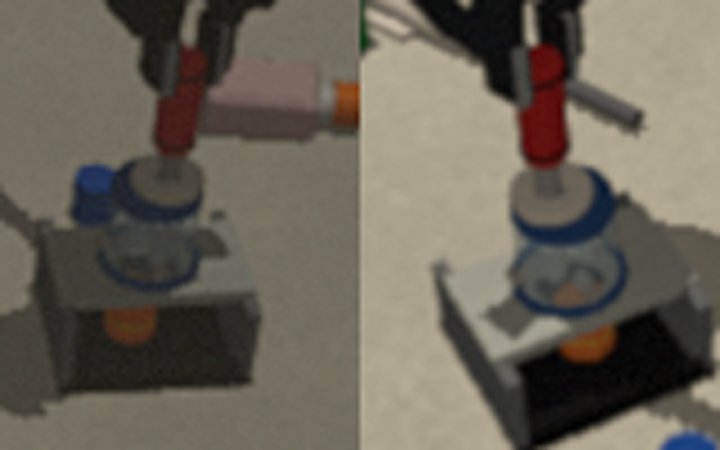

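The orange adapter is below the plate and may still be falling. I'll wait and look again.

```bash
python3 -m handwheel '[0.015,0,0,0.001,0,0.015,0,0,0,0]';python3 - <<'E'
from h import *
c,p,d=cam('scene');a=p[150:250,300:380];c,p,d=cam('side');b=p[200:300,190:270];save('b4.png',np.hstack([a,b]),4.5)
E
```

```text
t: 15.98
ee_pos: [579.3, 168.6, 171.6]
orientation: [3.141, -0.001, -0.001]
wrist_force: [-0.1, -0.2, -1.7]
finger_gap: 21.3
```

View pics/b4.png

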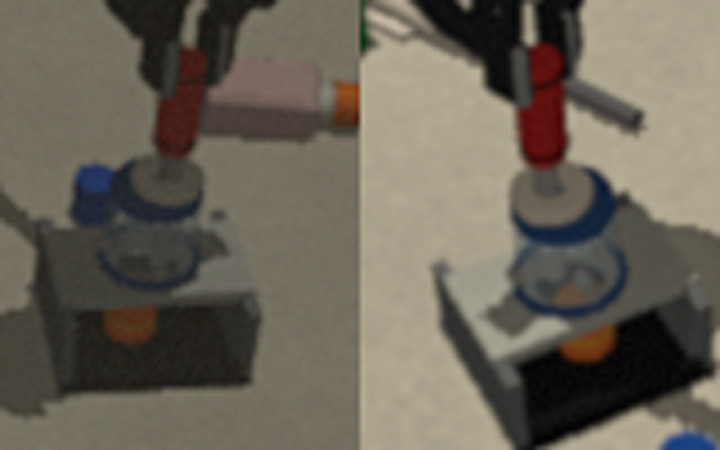

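Run:
```python
from h import *
for n,o in(('scene',(300,150,0)),('side',(190,200,360))):
    c=get_calibration(n)
    for z0 in (4,25):
        pts=[[577+15*np.cos(a),168+15*np.sin(a),z0] for a in np.linspace(0,6.28,13)]
        q=np.array([proj(c,P) for P in pts]);print(n,z0,((q.min(0)-o[:2])*4.5+[o[2],0]).round(),((q.max(0)-o[:2])*4.5+[o[2],0]).round())
```

```text
scene 4 [121. 309.] [172. 343.]
scene 25 [124. 282.] [176. 316.]
side 4 [536. 322.] [592. 364.]
side 25 [533. 295.] [590. 336.]
```

The projections match an adapter standing on the tray floor. Next I'll withdraw the rod straight up and return to the holder.

```bash
python3 -m handwheel '[0.015,0,0,-0.005,0, 0.015,0,0,-0.01,0, 0.015,0,0,-0.015,0, 0.015,0,0,-0.02,0, 0.015,0,0,-0.02,0, 0.015,0,0,-0.01,0, 0.015,0,0,0,0]'
```

```text
t: 16.95
ee_pos: [579.9, 168.8, 253.2]
orientation: [-3.141, 0.001, -0.004]
wrist_force: [0.2, -0.6, -2.2]
finger_gap: 21.5
```

```bash
python3 -m handwheel '[0.015,-0.0028,0.0474,0,0, 0.015,-0.0028,0.0474,0,0, 0.015,-0.0028,0.0474,0,0, 0.015,-0.0028,0.0474,0,0, 0.015,-0.0028,0.0474,0,0, 0.015,-0.0028,0.0474,0,0, 0.015,0,0,0,0, 0.015,0,0,0,0]'
python3 - <<'E'
from h import *
import pickle
s=status.observe();print(s['ee_pos'],s['finger_gap'],s['wrist_force'],s['t']);c,p,d=cam('wrist');
save('w5.png',p[110:260,220:340],5);pickle.dump(c,open('pics/w5.pkl','wb'))
E
```

```text
t: 17.95
ee_pos: [562.0, -115.3, 251.3]
orientation: [-3.14, 0.002, 0.002]
wrist_force: [-0.3, 0.0, -1.5]
finger_gap: 22.0
[ 562.02563903 -115.30487353  251.25133123] 21.993324416197797 [-0.32545089  0.02354615 -1.49458529] 17.95
```

View pics/w5.png

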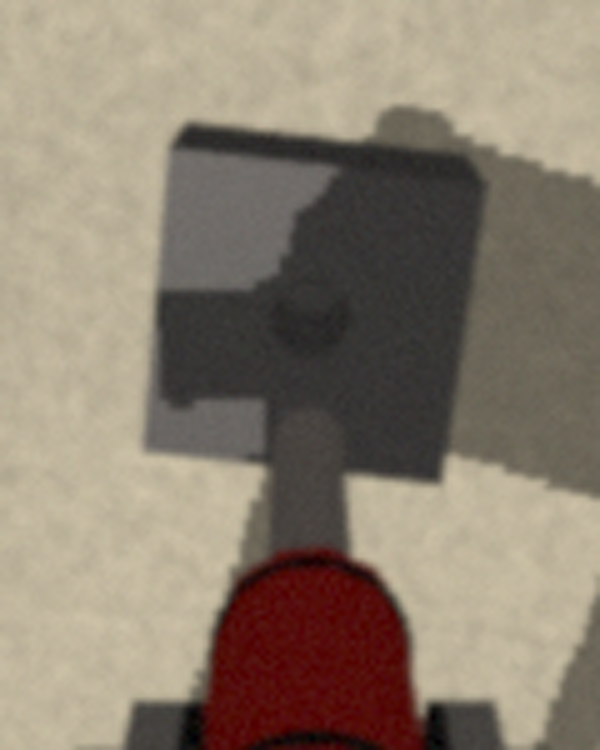

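Run:
```python
from h import *
import pickle
c=pickle.load(open('pics/w5.pkl','rb'))
print(onz(c,282.2,173.8,50), onz(c,281.8,191.6,137)-[6,0,0])
```

```text
[ 560.5601669  -116.02849661   50.        ] [ 559.55484442 -115.849171    137.        ]
```

```bash
python3 -m handwheel '[0.015,0.001,0.0002,0.01,0, 0.015,0,0,0.025,0, 0.015,0,0,0.025,0, 0.015,0,0,0.012,0, 0.015,0,0,0,0, 0.015,0,0,0,0]'
python3 - <<'E'
from h import *
s=status.observe();print(s['ee_pos'],R.from_rotvec(s['orientation']).as_matrix()[:2,2]);c,p,d=cam('wrist');a=p[110:260,220:340]
c,p,d=cam('side');b=p[140:260,270:370];b=cv2.resize(b,(125,150),interpolation=cv2.INTER_CUBIC);c,p,d=cam('scene');e=cv2.resize(p[170:290,180:280],(125,150),interpolation=cv2.INTER_CUBIC)
save('w6.png',np.hstack([a,b,e]),2.1)
E
```

```text
t: 18.75
ee_pos: [564.2, -115.9, 180.9]
orientation: [3.141, -0.0, 0.003]
wrist_force: [0.0, -0.4, -0.7]
finger_gap: 21.9
[ 564.20707989 -115.93681001  180.87582779] [ 0.00176246 -0.00064332]
```

View pics/w6.png

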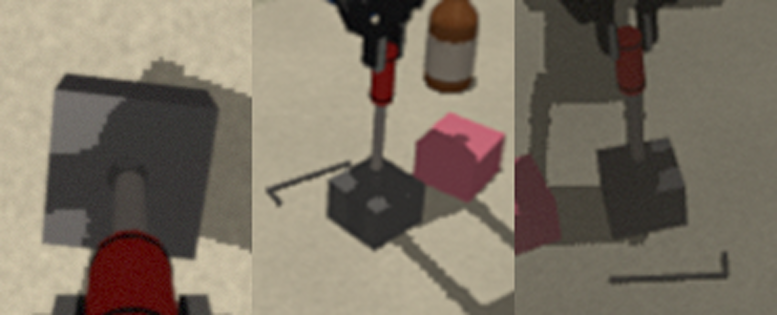

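```bash
python3 -m handwheel '[0.015,0,0,0.007,0, 0.015,0,0,0.003,0, 0.015,0,0,0,0, 0.015,0,0,0,0]'
python3 - <<'E'
from h import *
s=status.observe();print(s['ee_pos']);c,p,d=cam('wrist');save('w7.png',p[140:240,230:330],6)
for a in [(560.56,-116.03,50)]: print((np.array(proj(c,a))-[230,140])*6)
z=s['ee_pos'][2]-114.1
t=s['ee_pos']-[2.5,.5,0]
print(z,[((np.array(proj(c,(t[0]+6*np.cos(q),t[1]+6*np.sin(q),z)))-[230,140])*6).round() for q in(0,1.57,3.14,4.71)])
E
```

```text
t: 19.4
ee_pos: [563.5, -116.0, 170.0]
orientation: [3.142, -0.001, 0.0]
wrist_force: [-0.0, 0.4, -1.5]
finger_gap: 21.6
[ 563.52749027 -115.98370333  169.97320023]
[306.31279301 342.03097255]
55.87320022824318 [array([309., 311.]), array([268., 351.]), array([309., 391.]), array([351., 351.])]
```

View pics/w7.png

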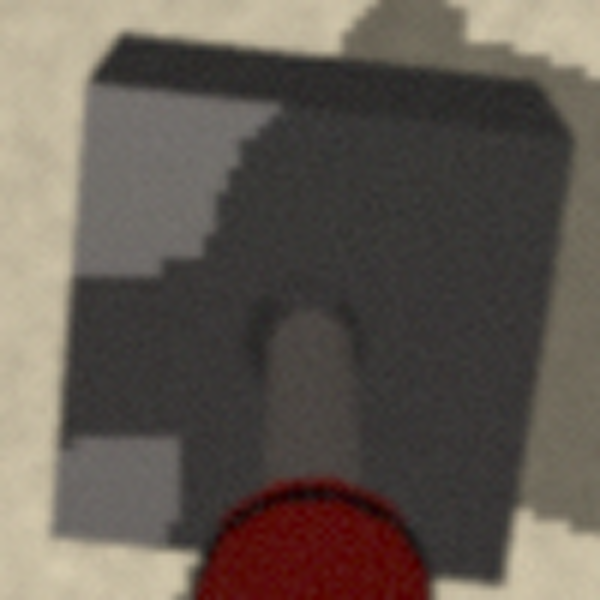

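The dark crescents of the hole show on both sides of the rod (about 255 and 360), but only thinly beyond the tip at the top. The tip is therefore about 1–1.5 mm too far along +x. I'll correct it and feel downward.

```bash
python3 -m handwheel '[0.015,-0.0012,-0.0003,0.001,0, 0.015,0,0,0.002,0, 0.015,0,0,0.001,0, 0.015,0,0,0,0]'; python3 -m handwheel '[0.015,0,0,0.001,0, 0.015,0,0,0.001,0, 0.015,0,0,0.001,0, 0.015,0,0,0,0]'
```

```text
t: 19.95
ee_pos: [562.2, -115.6, 165.8]
orientation: [3.142, -0.001, -0.0]
wrist_force: [0.1, 0.2, 0.0]
finger_gap: 21.5
t: 20.45
ee_pos: [562.2, -115.7, 162.9]
orientation: [3.142, -0.001, -0.0]
wrist_force: [0.3, 0.5, -1.9]
finger_gap: 21.6
```

```bash
python3 -m handwheel '[0.015,0,0,0.001,0, 0.015,0,0,0.001,0, 0.015,0,0,0,0]'; python3 -m handwheel '[0.015,0,0,0.001,0, 0.015,0,0,0.001,0, 0.015,0,0,0,0]'
```

```text
t: 20.82
ee_pos: [562.2, -115.6, 160.9]
orientation: [3.142, -0.001, -0.0]
wrist_force: [0.2, 0.2, -1.2]
finger_gap: 21.8
t: 21.2
ee_pos: [562.2, -115.6, 158.9]
orientation: [3.142, -0.001, -0.0]
wrist_force: [0.4, -0.9, -0.9]
finger_gap: 21.8
```

It is in the hole freely. I'll lower it to the floor.

```bash
python3 -m handwheel '[0.015,0,0,0.003,0, 0.015,0,0,0.003,0, 0.015,0,0,0.004,0, 0.015,0,0,0.005,0, 0.015,0,0,0.005,0, 0.015,0,0,0.004,0, 0.015,0,0,0.004,0, 0.015,0,0,0.004,0, 0.015,0,0,0.002,0, 0.015,0,0,0,0]'; python3 -m handwheel '[0.015,0,0,0.001,0, 0.015,0,0,0.001,0, 0.015,0,0,0,0]'
```

```text
t: 22.45
ee_pos: [562.2, -115.6, 124.8]
orientation: [-3.142, 0.001, 0.0]
wrist_force: [0.1, -0.5, -1.0]
finger_gap: 21.8
t: 22.82
ee_pos: [562.2, -115.7, 123.0]
orientation: [3.142, -0.001, -0.0]
wrist_force: [-0.5, -0.9, -1.3]
finger_gap: 21.9
```

```bash
python3 -m handwheel '[0.015,0,0,0.001,0, 0.015,0,0,0.001,0, 0.015,0,0,0,0]'; python3 -m handwheel '[0.015,0,0,0.0005,0, 0.015,0,0,0,0]'
```

```text
t: 23.2
ee_pos: [562.2, -115.6, 120.9]
orientation: [-3.142, 0.001, 0.0]
wrist_force: [-0.1, 0.2, -1.5]
finger_gap: 21.4
t: 23.45
ee_pos: [562.2, -115.7, 120.5]
orientation: [3.142, -0.001, -0.0]
wrist_force: [0.6, 0.2, -2.5]
finger_gap: 21.7
```

```bash
python3 -m handwheel '[0.015,0,0,0.0005,0, 0.015,0,0,0.0005,0, 0.015,0,0,0,0]'; python3 -m handwheel '[0.015,0,0,0.0005,0, 0.015,0,0,0.0005,0, 0.015,0,0,0,0]';  python3 -m handwheel '[0.015,0,0,0.0005,0, 0.015,0,0,0,0]'
```

```text
t: 23.82
ee_pos: [562.2, -115.6, 119.5]
orientation: [3.142, -0.001, -0.0]
wrist_force: [-0.2, 0.4, -2.3]
finger_gap: 21.6
t: 24.2
ee_pos: [562.7, -115.7, 119.2]
orientation: [3.141, -0.001, 0.002]
wrist_force: [-0.0, -0.1, 3.6]
finger_gap: 21.3
t: 24.45
ee_pos: [563.0, -115.8, 119.1]
orientation: [3.141, -0.001, 0.003]
wrist_force: [-0.1, 0.3, 6.2]
finger_gap: 21.4
```

The rod meets the floor at the same height as at the start (119.1). I'll release it and retreat straight up.

```bash
python3 -m handwheel '[0.03,0,0,0,0, 0.04,0,0,0,0, 0.05,0,0,0,0, 0.06,0,0,0,0, 0.06,0,0,0,0, 0.06,0,0,-0.01,0, 0.06,0,0,-0.03,0, 0.06,0,0,-0.04,0, 0.06,0,0,-0.05,0, 0.06,0,0,0,0, 0.06,0,0,0,0, 0.06,0,0,0,0]'
python3 - <<'E'
from h import *
for n in ['scene','side','wrist']:
    c,p,d=cam(n);save(f'f_{n}.png',p,1.4)
    if n=='side': save('f_crop.png',p[150:300,180:380],4)
print(status.observe())
E
```

```text
t: 25.95
ee_pos: [561.4, -115.4, 246.7]
orientation: [-3.141, 0.001, 0.004]
wrist_force: [0.7, -0.1, 0.1]
finger_gap: 60.0
{'t': 26.1, 'joints': array([-3.24053566e-01,  2.63439597e-01,  1.46694608e+00, -8.45038760e-05,
        1.41350274e+00,  1.24722897e+00]), 'joint_velocities': array([ 0.00026171, -0.00024814, -0.007273  , -0.00149048,  0.00101947,
        0.00249604]), 'tau': array([ 1.20819756e-02, -4.14777803e+01, -2.50357568e+01, -2.59476274e-04,
        1.73799758e-02, -2.91553295e-05]), 'ee_pos': array([ 561.73236288, -115.50492614,  246.82568697]), 'orientation': array([-3.14093930e+00,  7.42636793e-04,  3.45974484e-03]), 'wrist_force': array([ 0.70360341, -0.65458495, -0.19942474]), 'moment': array([0.01781968, 0.02779301, 0.00331457]), 'finger_gap': 59.66076295246911}
```

View pics/f_scene.png

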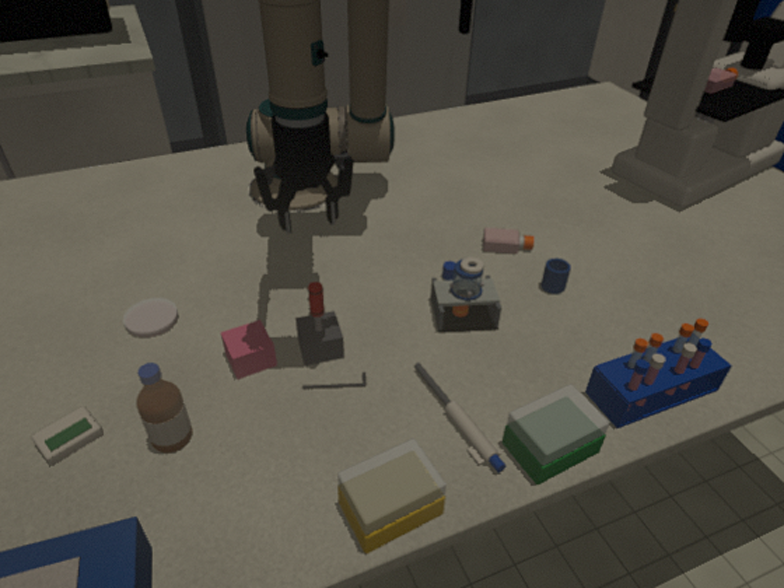

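View pics/f_crop.png

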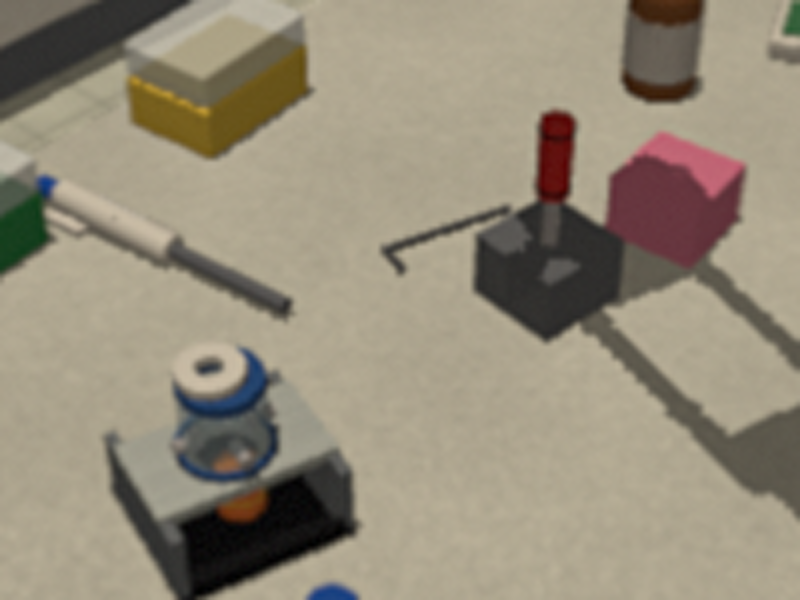

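View pics/f_wrist.png

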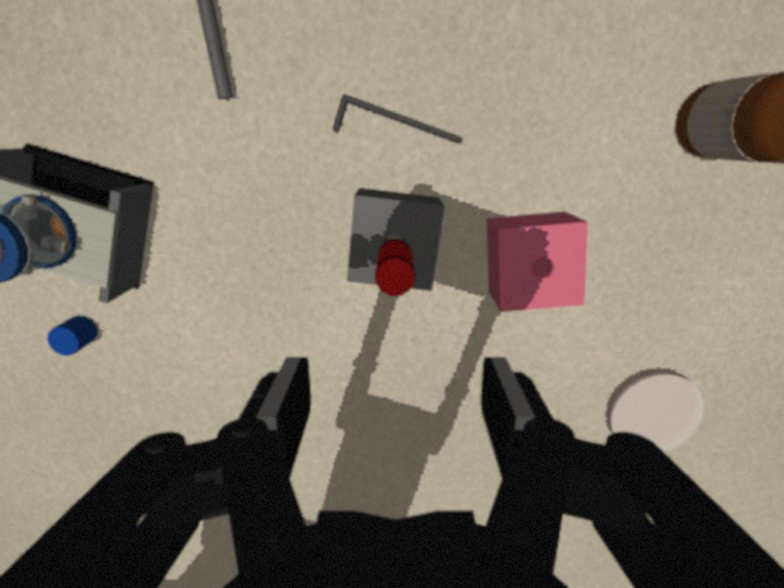

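The rod stands upright in the grey holder (side crop about (555,155), same handle height as at the start). The orange adapter is in the tray, the bucket is empty and the bystanders have not moved. I'm handing in.

```bash
python3 -c "
from rig import ctrl
print(ctrl.sign_off())"
```

```text
the job is handed in; nothing more can be done
None
```

The stuck adapter is out of the bucket and standing in the catch tray. The rod is back upright in its grey holder and released. I handed the job in at about 26 s of the 72 s allowed.

- **Finding the hole:** I found it by eye with the wrist camera, then felt downwards in small steps. The rod entered the guide ring without any contact force.
- **Pushing the adapter out:** it slid at roughly 13–18 N. The highest wrist-force reading was 21.7 N, or about 23 N allowing for the rod's weight, against the 30 N limit. I only read the force at the end of each move, so a short peak between readings would not show.
- **Returning the rod:** it met the holder floor at a TCP height of 119.1–119.2 mm, the same height at which I gripped it at the start. I pressed with about 8 N, opened the gripper and retreated straight up.

**Last checks:** the final pictures show the bucket empty, the adapter in the tray, the rod upright at its starting height and the other things on the bench where they were. The gripper was clear, with about zero wrist force.

**Disagreements:**
- The finger opening read 21.3–22 mm on the 24 mm handle.
- My camera measurements of the rod and holder differed by up to about 5 mm from the mean of the two fixed cameras, and by 1–3 mm between wrist views. I corrected for this from what I saw close up.

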